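Open the ratchet stop and push a soap carton into the row

ROBOT

A 6-joint arm with a two-finger parallel gripper is mounted at the origin on a cart in front of the work surface, level with it; the furniture and walls round the work are solid. World frame = base frame: x ahead of the robot, y to its left, z up, the work surface at z = 0. Lengths are in m, angles in rad, forces in N, time in s.
With the tool pointing down it reaches from about 0.3 to 1 m from the base axis. Payload 5.1 kg.
Tool frame: the origin (TCP) lies where the fingers leave the gripper's body, on its centre line; the fingertips stand 78 mm ahead of it and the grasp point (between the pads) lies 59 mm ahead of it (manip.nose_length is the distance from the TCP to the fingertips, in m); z points along the fingers, y is the line along which they close (so a half turn about z gives the same grasp; the last joint's range is limited). The gripper opens to 95 mm and grips with 3 to 60 N. Pads are 20 mm wide; open, the fingers measure 119 mm over their backs; the gripper's body (75 mm by 180 mm) begins 59 mm behind the grasp point.
Start: joints at [-1.229, 0.124, 1.65, -0, 1.367, -0.083], TCP at [0.268, -0.592, 0.292] pointing down, gripper open.
Joint ranges: [-2.61, 2.61], [-1.02, 2.33], [0.03, 2.71], [-1.35, 4.49], [0.32, 2.68], [-2.91, 2.91]. Speed limits (rad/s): [2.57, 2.57, 3.14, 3.14, 3.14, 3.14].

INTERFACE

Orientations are given as a 3x3 rotation matrix whose columns are the frame's x, y, z axes.
In Python, from cell import manip, viewer gives the robot as it stands. The module is installed in compiled form; this text tells all that it offers.
- The arm moves only by the shell command python3 -m creep 'ROWS'. ROWS is JSON, a list of rows, each an object of numbers: "hand": the closure, from -1 (fully open) to 1 (shut); "tx", "ty", "tz": the shift along the tool's x, y, z in cm; "ax", "ay", "az": the turn, a rotation vector about the tool's x, y, z in rad. A call has exactly 10 rows; each row is the pose to reach, as a shift and turn from the pose commanded when the call began, along the tool's axes at that moment; what a row does not reach only later rows make up. A row lasts 1/10 s, in which the tool goes at most 50 mm and 8.59 degrees, less where a joint would pass 70% of its speed; a pose out of reach is approached as far as the arm can. A call with a gripper value outside its range is refused whole. The fingers move at their own pace and stop on an object; the grip force is fixed at half the most. Time passes only in rows, so rows that repeat a pose let the fingers close, or fill a call up. It gives the time, the measured TCP pose, the force, the opening and the grip force at its end, in the units of the state.
- manip.get_state(): the state, without advancing time (a new reading comes with each control period).
- viewer.read_camera(name): name is "side" or "top"; returns (picture, depth): 480x640x3 uint8, red, green, blue; 480x640 float32, m along the optical axis (not along the pixel's ray), 0 where there is no reading.
- viewer.camera_model(name): a dict with "fx", "fy", "cx", "cy" (pixels), "origin" and "orientation" of the camera in the world. Camera axes: x right, y down, z forward; pixel columns grow to the right and rows downward; lengths in m; the calibration is good to about 2 mm. A picture is of the moment at which its call begins. camera_model takes no time and is no camera call.
- manip.hand_in(): hands the job in; it is judged then, once.
Trained networks look in the newest picture that a camera, given by its name, has taken for a name from the list of things; names that differ only in an ending like _2 or _b are one class to them, and where a whole thing is asked for, a point or a joint stands for the part that bears it (a point fixed in the world has none). Each returns a list of dicts, best first, with "p" (0 to 1); they miss things now and then, are a little off and sometimes report something else, mostly with a low value. They report only what shows in the picture. A call takes as long as a camera call.
- viewer.cut_out(camera, thing): "mask" (480x640 bool, what is visible of it) and "box" ([centre column, centre row, width, height] in pixels, round what is visible of it).
- viewer.tip_of(camera, thing): "point" ([column, row] in pixels: a listed point, or the origin of a listed thing).
The state is a dict: "t": time; "joint_pos": joint angles; "joint_velocities": joint speeds; "effort": joint torques, N m; "eef_pos": TCP position; "orientation": TCP orientation; "force": force on the tool from outside, world axes, zero at the start; "moment": the same for the moment, N m; "finger_gap": finger opening in m; "grasp_force": force on a finger pad.
Only numpy, scipy, OpenCV 4.12 (cv2) and the standard library are available. Lean on these libraries where they do the work, as an engineer would, in place of code of your own. Each camera call takes 0.05 s, during which the arm holds its last target. There are 200 camera calls.

TASK

Make room in the row of soap cartons and fill it: with the fingers press the red release pad of the ratchet stop down and, while it is down, push the sliding jaw all the way back along its bar, away from the row. Then push the spare soap carton that stands in front into the opened gap until it rests square against the low brass strip at the back. Only press and push: do not lift or tip any carton, keep the two cartons of the row where they are, and leave the candle jar and the compass alone.

Things in the scene. Friction and masses are not known exactly. Their poses are not given: they have to be found in the camera images.
- rack: the ratchet stop, fixed. Origin on the table under the middle of its bar. Its y axis runs along the bar from the wooden end plate to the end post, the way the jaw opens; x points to the back, away from the open front; z up. Aluminium bar along x=0, 40-56 mm above the table, saw teeth (8 mm pitch) under it; end post at y=+121 to +131 mm, 66 mm high, x=-22 to +22 mm
- jaw (a joint): opening in m, from the end plate's face to the jaw plate's face; 0 shut, 0.200 all the way back (hard stop). Carriage 44 mm long, top 62 mm above the table; wooden jaw plate 8 mm thick at its row side, reaching forward to x=-85 mm of the rack, 60 mm high. Slides with about 2 N friction. The ratchet lets it close at any time but blocks opening, within 8 mm, unless the release is down
- jaw_lug (a point): centre of the face of the jaw's dark push lug, an upright plate 44 mm wide across the bar, 9 mm thick, 62 to 108 mm above the table, at the end of the carriage away from the row. The point is 85 mm above the table. The face looks towards the row; the red pad lies right in front of it. To open the jaw, push this face in the rack's +y direction
- release (a joint): how far the red release pad is pressed down in m: 0 fully up, 0.010 bottom stop. It springs up by itself: 2.5 N to start, 6 N at the bottom. The ratchet is free when it is more than 0.005 down and catches again as it rises. With its tooth resting on a slope of the rack it may stand up to 5 mm low by itself
- release_pad (a point): centre of the upper face of the red release pad, 44 mm across the bar by 31 mm along it, 79 mm above the table when fully up; it travels with the jaw. Directly above the bar, 17.5 mm on the row side of the lug's face; the pad's edge nearly touches the lug
- spare_carton: the spare soap carton, 56 x 56 x 60 mm, 0.1 kg, loose, standing in front of the place in the row where it shall go, its sides roughly parallel to the rack. Origin at the centre of its underside; z up. Pushed home, its origin is at x = -60 mm of the rack
- row_carton_a: soap carton of the row next to the end plate, 56 x 56 x 60 mm, loose; origin at the centre of its underside
- row_carton_b: the second soap carton of the row, 56 x 56 x 60 mm, loose; origin at the centre of its underside. Its far side bounds the gap
- candle_jar: glass candle jar with a coloured lid, 68 mm across, 102 mm high, loose bystander behind the ratchet stop; origin at the centre of its underside
- compass: closed brass-coloured pocket compass, 60 x 54 x 16 mm, loose bystander in front of the row; origin at the centre of its underside
- end_plate (a point): centre of the end plate's inner face, at (-33, -125, 33) mm in the rack's frame. The plate is 8 mm thick, 66 mm high and reaches from x=+20 to x=-87 mm; the row of cartons stands on the table next to it
- back_strip (a point): middle of the upper front edge of the low brass strip at the back of the row, at (-32, 0, 20) mm in the rack's frame: 20 mm high, along y=-123 to +123 mm. Cartons rest against its front face

How it is judged:
By the outcome, as a careful person would: the job done as asked, in the order asked, and still so for the second after the job is handed in, with the robot touching nothing.
It also fails if it takes over 48 s, if anything falls off the work surface, if the arm or the gripper's body presses on something with over 40 N, if the wrist force passes 120 N, or if a joint passes its speed limit or range.

## Working session

There is one attempt and no reset: what is moved stays moved. The work goes in short steps, Python scripts to look and compute and a shell command to move; the robot and the scene stay as the last step left them, time stands still between calls to the robot, and variables do not carry over. Pictures are saved under pics/ and viewed, at most 10 in all, crops included, and the job is handed in when it is done.

```bash
mkdir -p pics; cat > h.py <<'E'
import numpy as np, cv2
from cell import manip, viewer
def ray(cam,uv,z=None,d=None):
    m=viewer.camera_model(cam);R=np.array(m["orientation"]);o=np.array(m["origin"])
    v=R@np.array([(uv[0]-m["cx"])/m["fx"],(uv[1]-m["cy"])/m["fy"],1.])
    if z is not None: d=(z-o[2])/v[2]
    return o+d*v
def cloud(cam,depth,mask):
    m=viewer.camera_model(cam);R=np.array(m["orientation"]);o=np.array(m["origin"])
    r,c=np.nonzero(mask&(depth>0));d=depth[r,c]
    p=np.stack([(c-m["cx"])/m["fx"]*d,(r-m["cy"])/m["fy"]*d,d],1)
    return p@R.T+o
E
python3 - <<'E'
from h import *
np.set_printoptions(precision=4,suppress=True)
for c in("top","side"):
    im,d=viewer.read_camera(c);cv2.imwrite(f"pics/{c}0.png",im[:,:,::-1]);np.save(f"{c}d.npy",d)
    print(c,viewer.camera_model(c)["origin"],viewer.camera_model(c)["orientation"])
    for t,z in(("jaw_lug",.085),("release_pad",.079),("end_plate",.033),("back_strip",.02),("spare_carton",0),("row_carton_a",0),("candle_jar",0),("compass",0),("rack",0)):
        for r in viewer.tip_of(c,t)[:3]: print(t,round(r["p"],2),np.array(r["point"]),ray(c,r["point"],z))
s=manip.get_state();print(s)
E
```

```text
top [ 0.489  -0.2495  0.9283] [[-0.0286 -0.9954  0.0919]
 [-0.9987  0.0323  0.039 ]
 [-0.0418 -0.0907 -0.995 ]]
jaw_lug 0.58 [308.5 218. ] [ 0.6061 -0.1856  0.085 ]
release_pad 0.6 [319.  215.8] [ 0.6106 -0.2059  0.079 ]
end_plate 0.95 [396.8 228.9] [ 0.5846 -0.3621  0.033 ]
back_strip 0.77 [337.6 234.9] [ 0.5775 -0.2405  0.02  ]
back_strip 0.68 [325.5 296.1] [ 0.4517 -0.2117  0.02  ]
spare_carton 0.67 [323.6 298.4] [ 0.4462 -0.2067  0.    ]
row_carton_a 0.77 [357.1 251.3] [ 0.5432 -0.2806  0.    ]
row_carton_a 0.63 [385.3 245.9] [ 0.5528 -0.3405  0.    ]
candle_jar 0.82 [280.4 163.8] [ 0.7388 -0.1209  0.    ]
compass 0.87 [383.7 297.4] [ 0.4449 -0.3327  0.    ]
rack 0.71 [334.  221.5] [ 0.6085 -0.2336  0.    ]
side [0.311  0.4626 0.4587] [[-0.9431 -0.1438  0.2998]
 [-0.3325  0.4099 -0.8493]
 [-0.0008 -0.9007 -0.4344]]
jaw_lug 0.88 [280.8 256.2] [ 0.6077 -0.1858  0.085 ]
release_pad 0.37 [288.  253.1] [ 0.6055 -0.2105  0.079 ]
end_plate 0.83 [327.4 242.9] [ 0.5847 -0.3582  0.033 ]
back_strip 0.73 [308.1 279.1] [ 0.579  -0.2347  0.02  ]
back_strip 0.19 [287.5 255.2] [ 0.6487 -0.3067  
[... 314 characters left out ...]
 273.9] [ 0.4487 -0.337   0.    ]
rack 0.73 [292.  282.7] [ 0.6144 -0.2447  0.    ]
rack 0.23 [286.4 255.1] [ 0.6664 -0.3414  0.    ]
{'t': 1.0, 'joint_pos': array([-1.2286,  0.1238,  1.6503, -0.    ,  1.3675, -0.0826]), 'joint_velocities': array([-0.0015,  0.    , -0.001 , -0.0012,  0.0006,  0.0001]), 'effort': array([ -0.0006, -41.7593, -36.024 ,   0.0774,   0.0429,  -0.    ]), 'eef_pos': array([ 0.2679, -0.5922,  0.2923]), 'orientation': array([[ 0.9111,  0.4121,  0.    ],
       [ 0.4121, -0.9111, -0.    ],
       [-0.    ,  0.    , -1.    ]]), 'force': array([-0.5037,  0.6112,  0.3319]), 'moment': array([-0.0397,  0.0607,  0.0044]), 'grasp_force': 0.0, 'finger_gap': 0.09492277738018565}
```

```bash
python3 - <<'E'
import cv2
a=cv2.imread("pics/top0.png")[120:340,230:430];b=cv2.imread("pics/side0.png")[180:360,150:430]
cv2.imwrite("pics/tc.png",cv2.resize(a,None,fx=2.7,fy=2.7,interpolation=3));cv2.imwrite("pics/sc.png",cv2.resize(b,None,fx=2.8,fy=2.8,interpolation=3))
E
```

```text
(no output)
```

View pics/tc.png

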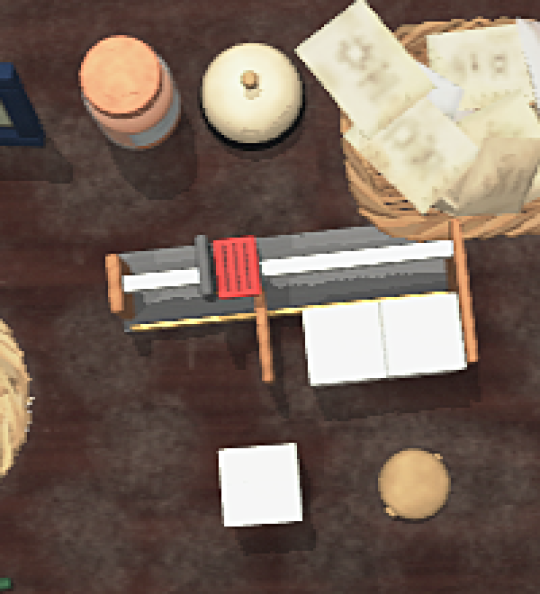

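View pics/sc.png

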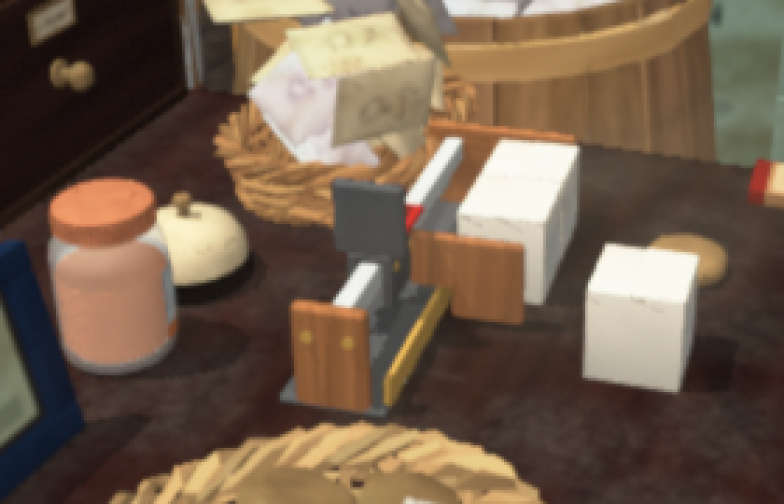

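The top view shows the end plate at right (column 398 in the full image), the post at left (272), and the red pad and lug near (317, 219). The spare carton is in front at (326, 300), with the candle jar behind-left and the compass at right front. The side view agrees. Next I'll fit the rack frame.

```bash
cat > fit.py <<'E'
from h import *
np.set_printoptions(precision=4,suppress=True)
def rect(p):
    (c,s,a)=cv2.minAreaRect((p[:,:2]*1000).astype(np.float32)); return np.round(c,1),np.round(s,1),round(a,2)
def cartons(d=None):
    if d is None: im,d=viewer.read_camera("top")
    else: im=None
    for t in("spare_carton","row_carton_a"):
        for r in viewer.cut_out("top",t)[:3]:
            p=cloud("top",d,r["mask"]); q=p[abs(p[:,2]-.06)<.006]
            if len(q)>20: print(t,round(r["p"],2),len(q),*rect(q),np.median(q[:,2]))
    return im,d
E
python3 - <<'E'
from fit import *
im,d=cartons()
for t in("jaw_lug","release_pad","end_plate","jaw","rack"):
    for r in viewer.cut_out("top",t)[:2]:
        p=cloud("top",d,r["mask"]);h=np.percentile(p[:,2],95);q=p[p[:,2]>h-.006];print(t,round(r["p"],2),len(p),len(q),h,*rect(q))
# bar: white, z .05-.06
P=cloud("top",d,np.ones_like(d,bool));M=im.reshape(-1,3)[(d>0).ravel()]
hsv=cv2.cvtColor(im,cv2.COLOR_RGB2HSV).reshape(-1,3)[(d>0).ravel()]
k=(P[:,0]>.5)&(P[:,0]<.7)&(P[:,1]>-.4)&(P[:,1]<-.09)
bar=k&(P[:,0]>.585)&(abs(P[:,2]-.056)<.006)&(M.min(1)>180);q=P[bar];print("bar",len(q),*rect(q),np.polyfit(q[:,1],q[:,0],1),q[:,1].min(),q[:,1].max())
red=k&(M[:,0]>150)&(M[:,1]<90);q=P[red];print("red",len(q),q.mean(0),*rect(q),np.median(q[:,2]))
for x0,x1,y0,y1,n in((.65,.75,-.4,-.25,"basket"),(.65,.78,-.25,-.17,"bell"),(.3,.42,-.4,0,"front"),(.4,.65,-.08,.1,"left")):
    b=(P[:,0]>x0)&(P[:,0]<x1)&(P[:,1]>y0)&(P[:,1]<y1);print(n,P[b][:,2].max())
E
```

```text
spare_carton 0.58 779 [ 447.6 -213. ] [55.3 55.8] 3.46 0.061042043768193555
row_carton_a 0.62 788 [ 553.6 -334.7] [55.8 57.8] 4.62 0.06106933005212012
row_carton_a 0.56 789 [ 548.9 -278.3] [56.4 55.8] 4.38 0.061094473085251955
jaw_lug 0.58 675 107 0.10885018365228825 [ 603.3 -179.5] [42.4  9.1] 4.56
jaw_lug 0.55 834 797 0.06343023889482771 [ 447.1 -213. ] [55.8 56. ] 2.78
release_pad 0.6 349 345 0.08146425871497147 [ 605.5 -201.4] [44.3 30.8] 4.14
end_plate 0.72 3879 484 0.08035364570029775 [ 605.1 -195.9] [44.3 42. ] 4.15
jaw 0.66 743 104 0.10873407140706445 [ 603.3 -179.5] [42.4  9.1] 4.56
rack 0.78 3817 471 0.08033110781702772 [ 604.  -195.9] [42.3 41.9] 4.53
bar 550 [ 608.4 -238.5] [ 11.9 244.4] 4.35 [-0.077  0.59 ] -0.3604925099883861 -0.11686855740243879
red 180 [ 0.6042 -0.2024  0.0773] [ 608. -202.] [48.1 30.2] 6.85 0.07870741490259281
basket 0.17705773050289308
bell 0.16941120835752144
front 0.06305105275951317
left 0.06956415245515934
```

```bash
python3 - <<'E'
from fit import *
d=np.load("topd.npy");P=cloud("top",d,np.ones_like(d,bool))
ds=np.load("sided.npy");Q=cloud("side",ds,np.ones_like(ds,bool))
for n,p in(("top",P),("side",Q)):
    k=(p[:,2]>.11)&(p[:,0]<.72)&(p[:,0]>.2)&(p[:,1]>-.75)&(p[:,1]<0.1);q=p[k]
    b={}
    for v in q: 
        c=(round(v[0]/.05)*5,round(v[1]/.05)*5); b[c]=max(b.get(c,0),round(float(v[2]),2))
    print(n,sorted(b.items()))
y=np.array([.411,-.9111,0]);R=manip.get_state()["orientation"];
for t in([.605,-.1985,.235],[.605,-.1985,.150]): print((R.T@(np.array(t)-manip.get_state()["eef_pos"]))*100)
E
```

```text
top [((20, -65), 0.17), ((20, -60), 0.15), ((20, -55), 0.33), ((20, -50), 0.33), ((20, 0), 0.27), ((25, -70), 0.23), ((25, -65), 0.19), ((25, -60), 0.24), ((25, -55), 0.41), ((25, -50), 0.34), ((30, -70), 0.17), ((30, -65), 0.33), ((30, -60), 0.4), ((30, -55), 0.48), ((30, -50), 0.5), ((35, -65), 0.32), ((55, -75), 0.11), ((60, -75), 0.11), ((60, -20), 0.11), ((65, -75), 0.13), ((65, -70), 0.12), ((65, -65), 0.25), ((65, -60), 0.25), ((65, -45), 0.15), ((65, -40), 0.16), ((65, -35), 0.17), ((65, -30), 0.14), ((70, -75), 0.13), ((70, -70), 0.13), ((70, -65), 0.18), ((70, -60), 0.25), ((70, -45), 0.15), ((70, -40), 0.16), ((70, -35), 0.17), ((70, -30), 0.18), ((70, -25), 0.17)]
side [((20, -65), 0.27), ((20, -55), 0.39), ((20, -50), 0.34), ((20, -45), 0.19), ((20, 0), 0.43), ((25, -70), 0.22), ((25, -65), 0.31), ((25, -60), 0.46), ((25, -55), 0.46), ((25, -50), 0.34), ((30, -70), 0.23), ((30, -65), 0.34), ((30, -60), 0.46), ((30, -55), 0.46), ((30, -50), 0.31), ((35, -65), 0.34), ((55, -75), 0.11), ((60, -75), 0.11), ((65, -75), 0.13), ((65, -70), 0.12), ((65, -65), 0.25), ((65, -60), 0.25), ((65, -45), 0.15), ((65, -40), 0.16), ((65, -35), 0.17), ((65, -30), 0.13), ((70, -65), 0.19), ((70, -60), 0.25), ((70, -45), 0.15), ((70, -40), 0.16), ((70, -35), 0.17), ((70, -30), 0.17), ((70, -25), 0.17)]
[ 46.9434 -21.9787   5.7228]
[ 46.9435 -21.9781  14.2228]
```

```bash
python3 -m creep '[{"hand":1,"tx":4.6,"ty":-2.2,"tz":0,"az":0.035},{"hand":1,"tx":9.2,"ty":-4.4,"tz":0,"az":0.07},{"hand":1,"tx":13.8,"ty":-6.6,"tz":0,"az":0.105},{"hand":1,"tx":18.4,"ty":-8.8,"tz":0,"az":0.14},{"hand":1,"tx":23,"ty":-11,"tz":0,"az":0.175},{"hand":1,"tx":27.6,"ty":-13.2,"tz":0,"az":0.21},{"hand":1,"tx":32.2,"ty":-15.4,"tz":0,"az":0.245},{"hand":1,"tx":37,"ty":-17.6,"tz":0,"az":0.28},{"hand":1,"tx":41.7,"ty":-19.9,"tz":0,"az":0.315},{"hand":1,"tx":46.4,"ty":-22.1,"tz":0,"az":0.347}]'
cat > rel.py <<'E'
from fit import *
import sys
a=.0767;O=np.array([.607,-.234,0]);R=np.array([[np.cos(a),-np.sin(a),0],[np.sin(a),np.cos(a),0],[0,0,1]])
s=manip.get_state();print("t",s["t"],"rack TCP mm",R.T@(s["eef_pos"]-O)*1000,"F rack",R.T@s["force"],"gap",s["finger_gap"]);print((R.T@s["orientation"])[:, :2].ravel())
E
python3 rel.py
```

```text
t 1.4 rack TCP mm [-365.5863 -331.1815  292.2179] F rack [ 0.5263 -0.7286  0.782 ] gap 0.09508652599470528
[ 0.94    0.3411  0.3411 -0.94   -0.     -0.0001]invalid input at $[0]: expected keys hand, tx, ty, tz, ax, ay, az
```

```bash
python3 -m creep '[{"hand":1,"tx":4.6,"ty":-2.2,"tz":0,"ax":0,"ay":0,"az":0.035},{"hand":1,"tx":9.2,"ty":-4.4,"tz":0,"ax":0,"ay":0,"az":0.07},{"hand":1,"tx":13.8,"ty":-6.6,"tz":0,"ax":0,"ay":0,"az":0.105},{"hand":1,"tx":18.4,"ty":-8.8,"tz":0,"ax":0,"ay":0,"az":0.14},{"hand":1,"tx":23,"ty":-11,"tz":0,"ax":0,"ay":0,"az":0.175},{"hand":1,"tx":27.6,"ty":-13.2,"tz":0,"ax":0,"ay":0,"az":0.21},{"hand":1,"tx":32.2,"ty":-15.4,"tz":0,"ax":0,"ay":0,"az":0.245},{"hand":1,"tx":37,"ty":-17.6,"tz":0,"ax":0,"ay":0,"az":0.28},{"hand":1,"tx":41.7,"ty":-19.9,"tz":0,"ax":0,"ay":0,"az":0.315},{"hand":1,"tx":46.4,"ty":-22.1,"tz":0,"ax":0,"ay":0,"az":0.347}]'; python3 rel.py
```

```text
t: 2.4
eef_pos: [0.5915, -0.2084, 0.2925]
orientation: [[0.997, 0.076, 0.0], [0.076, -0.997, -0.0], [0.0, 0.0, -1.0]]
force: [-0.2, -0.3, 0.2]
finger_gap: 0.0202
grasp_force: 0.0
t 2.4 rack TCP mm [-13.4527  26.6869 292.5102] F rack [-0.2029 -0.3169  0.2252] gap 0.02024468521331498
[ 1.     -0.0001 -0.0001 -1.      0.0005  0.0003]
```

```bash
python3 -m creep '[{"hand":1,"tx":0,"ty":0,"tz":0,"ax":0,"ay":0,"az":0},{"hand":1,"tx":0,"ty":0,"tz":2,"ax":0,"ay":0,"az":0},{"hand":1,"tx":0,"ty":0,"tz":5,"ax":0,"ay":0,"az":0},{"hand":1,"tx":0,"ty":0,"tz":8,"ax":0,"ay":0,"az":0},{"hand":1,"tx":0,"ty":0,"tz":10,"ax":0,"ay":0,"az":0},{"hand":1,"tx":0,"ty":0,"tz":11.5,"ax":0,"ay":0,"az":0},{"hand":1,"tx":0,"ty":0,"tz":12.5,"ax":0,"ay":0,"az":0},{"hand":1,"tx":0,"ty":0,"tz":12.5,"ax":0,"ay":0,"az":0},{"hand":1,"tx":0,"ty":0,"tz":12.5,"ax":0,"ay":0,"az":0},{"hand":1,"tx":0,"ty":0,"tz":12.5,"ax":0,"ay":0,"az":0}]'; python3 rel.py; python3 - <<'E'
from h import *
im,d=viewer.read_camera("side");cv2.imwrite("pics/s1.png",cv2.resize(im[150:340,200:420,::-1],None,fx=3,fy=3,interpolation=3))
E
```

```text
t: 3.4
eef_pos: [0.5913, -0.2107, 0.1689]
orientation: [[0.997, 0.078, 0.002], [0.078, -0.997, -0.001], [0.002, 0.001, -1.0]]
force: [-0.1, 0.1, -0.3]
finger_gap: 0.0004
grasp_force: 0.0
t 3.4 rack TCP mm [-13.8984  24.4362 168.9186] F rack [-0.0885  0.0825 -0.2675] gap 0.0004278263064441797
[ 1.      0.0011  0.0011 -1.      0.0023  0.0013]
```

View pics/s1.png

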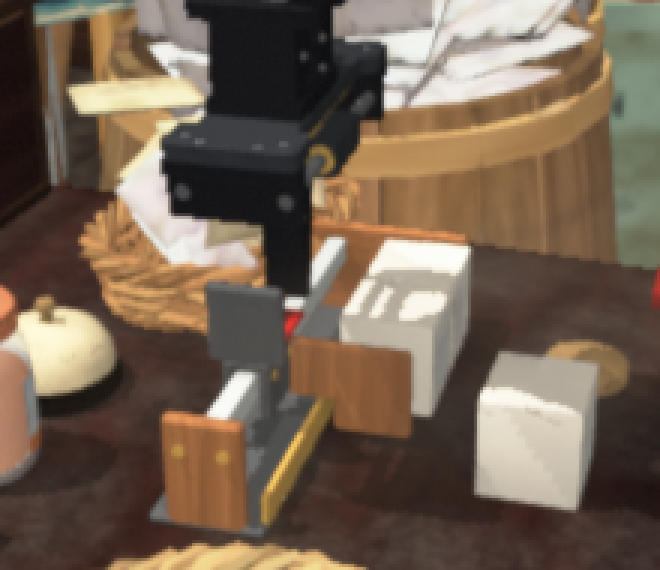

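The fingers are closed above the pad and still short of the lug, with everything else clear. I'll shift towards the lug, then press.

```bash
python3 -m creep '[{"hand":1,"tx":0.5,"ty":-0.6,"tz":0,"ax":0,"ay":0,"az":0},{"hand":1,"tx":0.9,"ty":-1.1,"tz":0,"ax":0,"ay":0,"az":0},{"hand":1,"tx":0.9,"ty":-1.1,"tz":0,"ax":0,"ay":0,"az":0},{"hand":1,"tx":0.9,"ty":-1.1,"tz":0.3,"ax":0,"ay":0,"az":0},{"hand":1,"tx":0.9,"ty":-1.1,"tz":0.7,"ax":0,"ay":0,"az":0},{"hand":1,"tx":0.9,"ty":-1.1,"tz":1.1,"ax":0,"ay":0,"az":0},{"hand":1,"tx":0.9,"ty":-1.1,"tz":1.4,"ax":0,"ay":0,"az":0},{"hand":1,"tx":0.9,"ty":-1.1,"tz":1.7,"ax":0,"ay":0,"az":0},{"hand":1,"tx":0.9,"ty":-1.1,"tz":1.7,"ax":0,"ay":0,"az":0},{"hand":1,"tx":0.9,"ty":-1.1,"tz":1.7,"ax":0,"ay":0,"az":0}]'; python3 rel.py
```

```text
t: 4.45
eef_pos: [0.5986, -0.1987, 0.1506]
orientation: [[0.997, 0.078, -0.0], [0.078, -0.997, 0.0], [-0.0, -0.0, -1.0]]
force: [-1.9, 0.7, 4.6]
finger_gap: 0.0002
grasp_force: 2.2
t 4.45 rack TCP mm [ -5.7138  35.8686 150.6066] F rack [-1.862   0.8293  4.63  ] gap 0.00015770002998278745
[ 1.      0.001   0.001  -1.     -0.0003 -0.0001]
```

```bash
python3 -m creep '[{"hand":1,"tx":0,"ty":0,"tz":0.15,"ax":0,"ay":0,"az":0},{"hand":1,"tx":0,"ty":-0.1,"tz":0.2,"ax":0,"ay":0,"az":0},{"hand":1,"tx":0,"ty":-0.3,"tz":0.2,"ax":0,"ay":0,"az":0},{"hand":1,"tx":0,"ty":-1.0,"tz":0.2,"ax":0,"ay":0,"az":0},{"hand":1,"tx":0,"ty":-1.8,"tz":0.2,"ax":0,"ay":0,"az":0},{"hand":1,"tx":0,"ty":-2.6,"tz":0.2,"ax":0,"ay":0,"az":0},{"hand":1,"tx":0,"ty":-3.4,"tz":0.2,"ax":0,"ay":0,"az":0},{"hand":1,"tx":0,"ty":-4.2,"tz":0.2,"ax":0,"ay":0,"az":0},{"hand":1,"tx":0,"ty":-4.9,"tz":0.2,"ax":0,"ay":0,"az":0},{"hand":1,"tx":0,"ty":-5.4,"tz":0.2,"ax":0,"ay":0,"az":0}]'; python3 rel.py
```

```text
t: 5.45
eef_pos: [0.595, -0.1439, 0.1489]
orientation: [[0.997, 0.078, 0.002], [0.078, -0.997, -0.0], [0.002, 0.001, -1.0]]
force: [0.3, -3.4, 5.3]
finger_gap: 0.0004
grasp_force: 2.6
t 5.45 rack TCP mm [ -5.045   90.8    148.8977] F rack [ 0.0048 -3.4016  5.2952] gap 0.00043256296532677684
[ 1.      0.0018  0.0018 -1.      0.0021  0.0007]
```

Sliding freely: about 3.4 N along the bar, with the pad down. Next I'll go on to the hard stop.

```bash
python3 -m creep '[{"hand":1,"tx":0,"ty":-0.3,"tz":0,"ax":0,"ay":0,"az":0},{"hand":1,"tx":0,"ty":-0.5,"tz":0,"ax":0,"ay":0,"az":0},{"hand":1,"tx":0,"ty":-0.7,"tz":0,"ax":0,"ay":0,"az":0},{"hand":1,"tx":0,"ty":-0.8,"tz":0,"ax":0,"ay":0,"az":0},{"hand":1,"tx":0,"ty":-0.9,"tz":0,"ax":0,"ay":0,"az":0},{"hand":1,"tx":0,"ty":-0.95,"tz":0,"ax":0,"ay":0,"az":0},{"hand":1,"tx":0,"ty":-1.0,"tz":0,"ax":0,"ay":0,"az":0},{"hand":1,"tx":0,"ty":-1.0,"tz":0,"ax":0,"ay":0,"az":0},{"hand":1,"tx":0,"ty":-1.0,"tz":0,"ax":0,"ay":0,"az":0},{"hand":1,"tx":0,"ty":-1.0,"tz":0,"ax":0,"ay":0,"az":0}]'; python3 rel.py
```

```text
t: 6.45
eef_pos: [0.5944, -0.137, 0.1489]
orientation: [[0.997, 0.078, 0.003], [0.078, -0.997, -0.006], [0.003, 0.006, -1.0]]
force: [1.1, -12.7, 2.9]
finger_gap: 0.0003
grasp_force: 8.0
t 6.45 rack TCP mm [ -5.0929  97.7256 148.9123] F rack [  0.1144 -12.7682   2.9168] gap 0.00034446105729528094
[ 1.      0.0016  0.0016 -1.      0.0027  0.0062]
```

```bash
python3 -m creep '[{"hand":1,"tx":0,"ty":0.2,"tz":-0.2,"ax":0,"ay":0,"az":0},{"hand":1,"tx":0,"ty":0.3,"tz":-0.8,"ax":0,"ay":0,"az":0},{"hand":1,"tx":0,"ty":0.4,"tz":-2,"ax":0,"ay":0,"az":0},{"hand":1,"tx":0,"ty":0.4,"tz":-4.5,"ax":0,"ay":0,"az":0},{"hand":0.58,"tx":-2,"ty":0.4,"tz":-6.5,"ax":0,"ay":0,"az":0},{"hand":0.58,"tx":-6,"ty":1.5,"tz":-6.5,"ax":0,"ay":0,"az":0},{"hand":0.58,"tx":-10,"ty":2.7,"tz":-6.5,"ax":0,"ay":0,"az":0},{"hand":0.58,"tx":-14,"ty":4,"tz":-6.5,"ax":0,"ay":0,"az":0},{"hand":0.58,"tx":-18,"ty":5.3,"tz":-6.5,"ax":0,"ay":0,"az":0},{"hand":0.58,"tx":-21.5,"ty":6.5,"tz":-6.5,"ax":0,"ay":0,"az":0}]'; python3 rel.py; python3 - <<'E'
from fit import *
from rel import O,R
im,d=cartons()
for t in("jaw_lug","release_pad"):
    for r in viewer.cut_out("top",t)[:2]:
        p=cloud("top",d,r["mask"]);h=np.percentile(p[:,2],95);q=p[p[:,2]>h-.006];print(t,round(r["p"],2),h,R.T@(np.r_[(q[:,:2].max(0)+q[:,:2].min(0))/2,0]-O)*1000)
cv2.imwrite("pics/t2.png",cv2.resize(im[140:340,230:430,::-1],None,fx=2.9,fy=2.9,interpolation=3))
E
```

```text
t: 7.45
eef_pos: [0.3823, -0.2154, 0.2127]
orientation: [[0.997, 0.079, -0.001], [0.079, -0.997, 0.002], [-0.001, -0.002, -1.0]]
force: [-0.4, -0.9, 0.2]
finger_gap: 0.0197
grasp_force: 0.0
t 7.45 rack TCP mm [-222.6393   35.7587  212.65  ] F rack [-0.4782 -0.8397  0.2492] gap 0.01970080243510225
[ 1.      0.002   0.002  -1.     -0.0011 -0.002 ]
t 7.45 rack TCP mm [-222.6393   35.7587  212.65  ] F rack [-0.4782 -0.8397  0.2492] gap 0.01970080243510225
[ 1.      0.002   0.002  -1.     -0.0011 -0.002 ]
spare_carton 0.56 799 [ 447.1 -212.9] [56.1 56. ] 3.04 0.061093436761398334
spare_carton 0.23 878 [ 575.7 -238.9] [105.  264.1] 3.87 0.057680977779259957
row_carton_a 0.79 765 [ 549.2 -278.3] [55.9 56. ] 4.51 0.06113392737572365
row_carton_a 0.7 814 [ 553.6 -334.2] [56.1 61.9] 4.58 0.06104784181624201
release_pad 0.62 0.08242063842326303 [-0.2122 91.7088  0.    ]
```

View pics/t2.png

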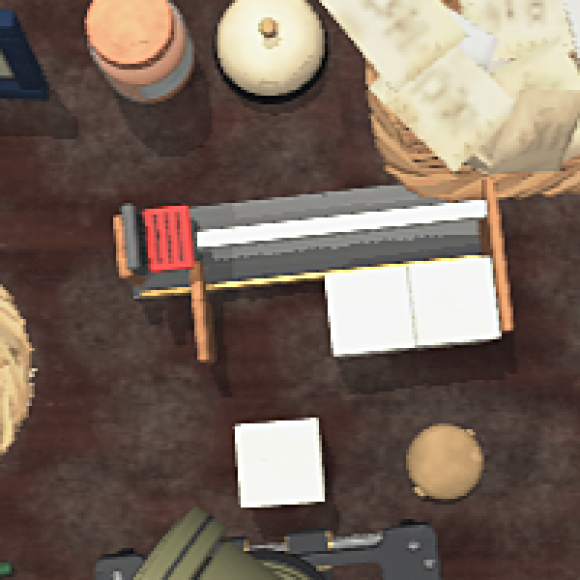

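Jaw is fully back (pad at rack y≈92), and row, jar and compass are undisturbed; the spare is at (280,462) in the crop, in front of the gap. Next I'll lower behind it.

```bash
python3 -m creep '[{"hand":0.58,"tx":0,"ty":0.2,"tz":2,"ax":0,"ay":0,"az":0},{"hand":0.58,"tx":0,"ty":0.3,"tz":4,"ax":0,"ay":0,"az":0},{"hand":0.58,"tx":0,"ty":0.3,"tz":6.5,"ax":0,"ay":0,"az":0},{"hand":0.58,"tx":0,"ty":0.3,"tz":9,"ax":0,"ay":0,"az":0},{"hand":0.58,"tx":0,"ty":0.3,"tz":11,"ax":0,"ay":0,"az":0},{"hand":0.58,"tx":0,"ty":0.3,"tz":11.8,"ax":0,"ay":0,"az":0},{"hand":0.58,"tx":0.5,"ty":0.3,"tz":11.8,"ax":0,"ay":0,"az":0},{"hand":0.58,"tx":1,"ty":0.3,"tz":11.8,"ax":0,"ay":0,"az":0},{"hand":0.58,"tx":1.5,"ty":0.3,"tz":11.8,"ax":0,"ay":0,"az":0},{"hand":0.58,"tx":2,"ty":0.3,"tz":11.8,"ax":0,"ay":0,"az":0}]'; python3 rel.py
```

```text
t: 8.7
eef_pos: [0.4059, -0.2181, 0.0965]
orientation: [[0.997, 0.078, 0.002], [0.078, -0.997, -0.001], [0.002, 0.002, -1.0]]
force: [0.6, -0.2, 0.7]
finger_gap: 0.0196
grasp_force: 0.0
t 8.7 rack TCP mm [-199.3286   31.228    96.5489] F rack [ 0.5567 -0.2886  0.7054] gap 0.019611392232930944
[ 1.      0.0014  0.0014 -1.      0.0019  0.0015]
```

```bash
python3 -m creep '[{"hand":0.58,"tx":0.5,"ty":0,"tz":0,"ax":0,"ay":0,"az":0},{"hand":0.58,"tx":1.2,"ty":0,"tz":0,"ax":0,"ay":0,"az":0},{"hand":0.58,"tx":2,"ty":0,"tz":0,"ax":0,"ay":0,"az":0},{"hand":0.58,"tx":2.9,"ty":0,"tz":0,"ax":0,"ay":0,"az":0},{"hand":0.58,"tx":3.8,"ty":0,"tz":0,"ax":0,"ay":0,"az":0},{"hand":0.58,"tx":4.6,"ty":0,"tz":0,"ax":0,"ay":0,"az":0},{"hand":0.58,"tx":5.2,"ty":0,"tz":0,"ax":0,"ay":0,"az":0},{"hand":0.58,"tx":5.6,"ty":0,"tz":0,"ax":0,"ay":0,"az":0},{"hand":0.58,"tx":5.8,"ty":0,"tz":0,"ax":0,"ay":0,"az":0},{"hand":0.58,"tx":5.8,"ty":0,"tz":0,"ax":0,"ay":0,"az":0}]'; python3 rel.py; python3 - <<'E'
from fit import *
im,d=viewer.read_camera("side");cv2.imwrite("pics/s3.png",cv2.resize(im[150:340,200:420,::-1],None,fx=3,fy=3,interpolation=3))
cartons()
E
```

```text
t: 9.7
eef_pos: [0.4626, -0.2132, 0.0952]
orientation: [[0.997, 0.078, 0.0], [0.078, -0.997, 0.0], [0.0, -0.0, -1.0]]
force: [0.4, -0.4, 0.3]
finger_gap: 0.0204
grasp_force: 0.0
t 9.7 rack TCP mm [-142.4283   31.8049   95.2271] F rack [ 0.3785 -0.4039  0.2783] gap 0.02042504161332103
[ 1.      0.0011  0.0011 -1.      0.0003 -0.    ]
spare_carton 0.87 260 [ 514.7 -208.2] [51.7 27.8] 88.3 0.06090266395676369
row_carton_a 0.85 790 [ 553.5 -335.5] [56.2 56.2] 4.12 0.060968386818569476
row_carton_a 0.82 782 [ 548.8 -278.2] [56.7 55.9] 3.88 0.061145206786809236
```

View pics/s3.png

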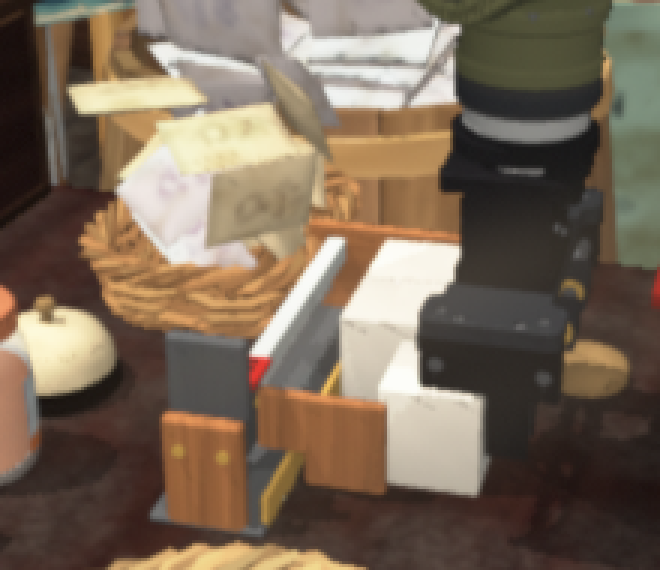

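The carton stands upright at the gap mouth with room on both sides. I'll carry on pushing.

```bash
python3 -m creep '[{"hand":0.58,"tx":0.5,"ty":0,"tz":0,"ax":0,"ay":0,"az":0},{"hand":0.58,"tx":1.1,"ty":0,"tz":0,"ax":0,"ay":0,"az":0},{"hand":0.58,"tx":1.8,"ty":0,"tz":0,"ax":0,"ay":0,"az":0},{"hand":0.58,"tx":2.5,"ty":0,"tz":0,"ax":0,"ay":0,"az":0},{"hand":0.58,"tx":3.1,"ty":0,"tz":0,"ax":0,"ay":0,"az":0},{"hand":0.58,"tx":3.6,"ty":0,"tz":0,"ax":0,"ay":0,"az":0},{"hand":0.58,"tx":3.9,"ty":0,"tz":0,"ax":0,"ay":0,"az":0},{"hand":0.58,"tx":4.1,"ty":0,"tz":0,"ax":0,"ay":0,"az":0},{"hand":0.58,"tx":4.2,"ty":0,"tz":0,"ax":0,"ay":0,"az":0},{"hand":0.58,"tx":4.2,"ty":0,"tz":0,"ax":0,"ay":0,"az":0}]'; python3 rel.py
python3 -m creep '[{"hand":0.58,"tx":0.1,"ty":0,"tz":0,"ax":0,"ay":0,"az":0},{"hand":0.58,"tx":0.15,"ty":0,"tz":0,"ax":0,"ay":0,"az":0},{"hand":0.58,"tx":0.2,"ty":0,"tz":0,"ax":0,"ay":0,"az":0},{"hand":0.58,"tx":0.25,"ty":0,"tz":0,"ax":0,"ay":0,"az":0},{"hand":0.58,"tx":0.3,"ty":0,"tz":0,"ax":0,"ay":0,"az":0},{"hand":0.58,"tx":0.35,"ty":0,"tz":0,"ax":0,"ay":0,"az":0},{"hand":0.58,"tx":0.4,"ty":0,"tz":0,"ax":0,"ay":0,"az":0},{"hand":0.58,"tx":0.4,"ty":0,"tz":0,"ax":0,"ay":0,"az":0},{"hand":0.58,"tx":0.4,"ty":0,"tz":0,"ax":0,"ay":0,"az":0},{"hand":0.58,"tx":0.4,"ty":0,"tz":0,"ax":0,"ay":0,"az":0}]'; python3 rel.py
```

```text
t: 10.9
eef_pos: [0.5043, -0.2099, 0.0953]
orientation: [[0.997, 0.078, 0.0], [0.078, -0.997, -0.0], [0.0, 0.0, -1.0]]
force: [0.2, 1.0, -0.0]
finger_gap: 0.0198
grasp_force: 0.0
t 10.9 rack TCP mm [-100.5553   31.8488   95.2734] F rack [ 0.2491  1.0288 -0.0314] gap 0.01975204513170535
[ 1.      0.0011  0.0011 -1.      0.0003  0.    ]
t: 11.9
eef_pos: [0.507, -0.2097, 0.0953]
orientation: [[0.997, 0.078, -0.004], [0.078, -0.997, 0.0], [-0.004, -0.001, -1.0]]
force: [-7.2, -1.0, 5.6]
finger_gap: 0.0201
grasp_force: 3.8
t 11.9 rack TCP mm [-97.8168  31.8825  95.3069] F rack [-7.2884 -0.4103  5.6019] gap 0.02014867199219789
[ 1.      0.0013  0.0013 -1.     -0.0036 -0.0006]
```

Contact with the strip at the expected place, about 7 N. I'll back off and check.

```bash
python3 -m creep '[{"hand":0.58,"tx":-0.2,"ty":0,"tz":0,"ax":0,"ay":0,"az":0},{"hand":0.58,"tx":-0.5,"ty":0,"tz":0,"ax":0,"ay":0,"az":0},{"hand":0.58,"tx":-1.2,"ty":0,"tz":0,"ax":0,"ay":0,"az":0},{"hand":0.58,"tx":-2.5,"ty":0,"tz":0,"ax":0,"ay":0,"az":0},{"hand":0.58,"tx":-5,"ty":0,"tz":0,"ax":0,"ay":0,"az":0},{"hand":0.58,"tx":-8,"ty":0,"tz":-2,"ax":0,"ay":0,"az":0},{"hand":0.58,"tx":-11,"ty":0,"tz":-5,"ax":0,"ay":0,"az":0},{"hand":0.58,"tx":-13,"ty":0,"tz":-8,"ax":0,"ay":0,"az":0},{"hand":0.58,"tx":-14,"ty":0,"tz":-10,"ax":0,"ay":0,"az":0},{"hand":0.58,"tx":-14,"ty":0,"tz":-10,"ax":0,"ay":0,"az":0}]'; python3 - <<'E'
from fit import *
from rel import O,R
im,d=cartons()
P=cloud("top",d,np.ones_like(d,bool));r=(P-O)@R*1000
k=(abs(r[:,2]-61)<5)&(r[:,0]<-25)&(r[:,0]>-95)&(r[:,1]>0)&(r[:,1]<63);q=r[k];print("spare in rack",*rect(q/1000),np.ptp(q[:,2]),[q[q[:,1]<25][:,2].mean(),q[q[:,0]<-60][:,2].mean(),q[q[:,0]>-60][:,2].mean()])
for r_ in viewer.cut_out("top","release_pad")[:1]:
    q=cloud("top",d,r_["mask"]);print("pad",R.T@(np.median(q,0)-O)*1000)
s,_=viewer.read_camera("side")
cv2.imwrite("pics/f.png",np.hstack([cv2.resize(im[140:340,230:430,::-1],(400,400)),cv2.resize(s[170:340,200:370,::-1],(400,400))]))
E
```

```text
t: 12.9
eef_pos: [0.3686, -0.2216, 0.1983]
orientation: [[0.997, 0.076, 0.006], [0.076, -0.997, -0.004], [0.005, 0.005, -1.0]]
force: [0.5, 0.4, 0.9]
finger_gap: 0.02
grasp_force: 0.0
t 12.9 rack TCP mm [-236.7948   30.6683  198.2806] F rack [0.5606 0.3454 0.9325] gap 0.020014485932383613
[ 1.     -0.0005 -0.0005 -1.      0.0052  0.0048]
spare_carton 0.84 788 [ 545.5 -204.3] [56.6 55.9] 4.36 0.06099001005599691
row_carton_a 0.84 792 [ 553.4 -335.4] [56.1 55.6] 4.37 0.06106416644131596
row_carton_a 0.75 779 [ 548.8 -278.3] [56.1 55.8] 4.5 0.060972022005495896
spare in rack [-58.9  34.3] [56.1 55.7] 0.41 9.34224461705358 [np.float64(61.012231559985345), np.float64(61.298470153559826), np.float64(60.804242922927045)]
pad [ 0.0589 91.4776 79.8466]
```

View pics/f.png

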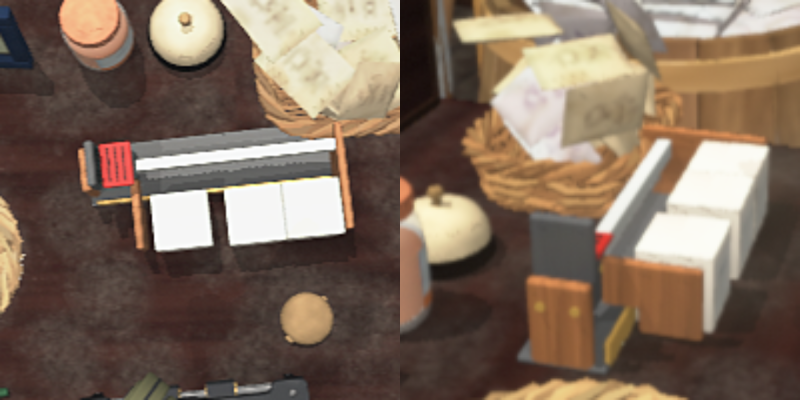

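The final pictures show the spare upright and square against the strip, with the jaw at the end post, the pad up, and the row, jar and compass where they were. The robot is clear of everything.

```bash
python3 -c "
from cell import manip
print(manip.hand_in())"
```

```text
the job is handed in; nothing more can be done
None
```

The job is done and handed in at about 13 s: the jaw is fully back against its stop, and the spare carton stands square against the brass strip. The two row cartons, the candle jar and the compass show no movement in the final pictures.

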